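# Seat a module in the spring-contact test nest

## Robot

A 7-joint arm with a two-finger parallel gripper is mounted at the origin on the work surface. World frame = base frame: x ahead of the robot, y to its left, z up, the work surface at z = 0. Lengths are in m, angles in rad, forces in N, time in s.
With the tool pointing down it reaches from about 0.425 to 0.95 m from the base axis. Payload 4.7 kg.
Tool frame: the origin (TCP) lies on the centre line of the jaws, within the pads' length; the fingertips stand robot.nose_length ahead of it and the grasp point (between the pads) lies 8 mm behind it (robot.nose_length is the distance from the TCP to the fingertips, in m); z points along the fingers, x is the direction in which the jaws open and shut, and the axes are right-handed (so a half turn about z gives the same grasp; the last joint's range is limited). The gripper opens to 85 mm and grips with 20 to 120 N. Pads are 22 mm wide; open, the fingers measure 114 mm over their backs; the gripper's body (76 mm by 85 mm) begins 54 mm behind the grasp point. The pads swing forward as they close: fully open they stand 13 mm farther back than shut.
Start: joints at [1.205, 0.469, -0.049, 1.532, 0.024, 1.141, -0.082], TCP at [0.223, -0.637, 0.242] pointing down, gripper open.
Joint ranges: [-2.59, 2.59], [-0.33, 1.99], [-1.39, 1.29], [0.1, 2.45], [-1.04, 4.18], [0.21, 1.99], [-2.66, 2.66]. Speed limits (rad/s): [2.57, 2.57, 3.14, 3.14, 3.14, 3.14, 3.14].

## Interface

Orientations are given as [roll, pitch, yaw] about the fixed x, y, z axes, in that order (R = Rz(yaw) Ry(pitch) Rx(roll)).
In Python, from plant import robot gives the robot as it stands. Calls block until the motion is done:
- robot.goto(position, orientation): joint-space move of the TCP to a pose.
- robot.move_straight(position, vel=0.15, attitude=None, contact_N=None): straight line of the TCP; attitude=None keeps the orientation; vel is the mean speed in m/s. With contact_N (N) it stops when the force on the tool has changed by that much, and returns True; else False.
- robot.move_joints(angles): joint-space move.
- robot.grip(opening, strength=None): opening from 0.0 (shut) to 1.0 (fully open); strength is the grip in N (None keeps the last); returns when the fingers have stopped.
- robot.sleep(seconds).
- robot.inverse_kinematics(position, orientation): joint angles nearest the present ones, or None.
- robot.sense(): the state.
- robot.grab_frame(name): name is "scene" or "top" or "wrist"; returns a dict with "image" (384x512x3 uint8, red, green, blue), "range_z" (384x512 float32, m along the optical axis (not along the pixel's ray), 0 where there is no reading), "fx", "fy", "cx", "cy" (pixels), "R" (3x3) and "t" (3): a world point X has camera coordinates R X + t. Camera axes: x right, y down, z forward; pixel columns grow to the right and rows downward; lengths in m; the calibration is good to about 2 mm. A picture is of the moment at which its call begins.
A pose or a line that the arm cannot do raises robot.IKError and nothing moves.
- robot.close_job(): hands the job in, once; it reports no verdict.
The state is a dict: "t": time; "joint_pos": joint angles; "joint_velocities": joint speeds; "effort": joint torques, N m; "tcp_pos": TCP position; "tcp_rot": TCP orientation; "wrist_force": force on the tool from outside, world axes, zero at the start; "torque": the same for the moment, N m; "opening": opening from 0.0 (shut) to 1.0 (fully open).
Only numpy, scipy, OpenCV 4.12 (cv2) and the standard library are available. Lean on these libraries where they do the work, as an engineer would, in place of code of your own. Each camera call takes 0.05 s, during which the arm holds its last target. There are 200 camera calls.

## Task

Seat the black module that lies in the aluminium test nest, without picking it up: press it down hard against the sprung bed and, keeping it pressed, slide it forward under the bridge bar and the leaf spring until it is fully home against the end stop, then let go and leave it held down by the leaf spring. Do not lift or tip the module, do not push the leaf spring with your fingers, and leave everything else on the bench where it is.

Things in the scene. Friction and masses are not known exactly. Their poses are not given: they have to be found in the camera images.
- nest: Fixed aluminium test nest, 250 x 100 mm. Origin: on the bench, on its centre line; z up, +x the way the module slides in. Base from x = -135 to 115 mm, 12 mm thick. Side guides, inner faces at y = +-29.5 mm, 11 mm wide, tops at z = 34 mm, from x = -130 to 102 mm. Surfaces are slippery (friction about 0.2 among module, bed, guides and leaf).
- bridge (a point): Middle of the underside of the steel bridge bar across the nest's channel, x = 44, y = 0, z = 34 mm in the nest frame (same axes). The bar is 12 mm long in x (38 to 50 mm), 10 mm high (top at z = 44 mm), 81 mm wide.
- stop (a point): Middle of the near face of the nest's end stop, x = 90, y = 0, z = 26 mm in the nest frame (same axes). The stop is 58 mm wide, its top at z = 30 mm; just beyond it is a black contact block, top at z = 32 mm. The module is home when the front of its nose meets this face.
- bed (a joint): Sprung steel bed between the guides (nest x = -130 to 88 mm), under the module. Value in m: 0 = up, top at z = 26 mm in the nest frame; 0.006 = fully down, top at z = 20 mm. It stays level; its spring pushes up with 7 N at the top, 11 N at the bottom. Bed up, the nose is 4 mm too high for the bridge bar; fully down it clears the bar by 2 mm.
- leaf (a joint): Spring-steel leaf, 32 mm wide, held at the far edge of the bridge bar (x = 49, z = 38 mm in the nest frame), sloping down in +x to a rounded tip at x = 82, z = 28 mm. Value in rad: 0 = at rest, grows as the tip is lifted; about 0.16 with the module home under it. It then presses on the nose with about 13 N, which keeps the bed down; sliding under it takes some 6 to 14 N.
- module: Black potted module loose on the bed, 114 x 56 mm, 0.2 kg. Origin: centre of its underside; +x forward, as the nest's. Thick rear body x = -57 to 1 mm, 22 mm high; flat nose x = 1 to 57 mm, 12 mm high, with label and brass contacts. Home: origin at x = 33, y = 0, z = 20 mm in the nest frame. At the start the nose ends 10 to 50 mm short of the bridge bar.
- finger_rest (a point): Middle of the finger rest, the flat ribbed top of the thick part of the module, at x = -31, y = 0, z = 22 mm in the module frame (same axes), 51 mm long and 56 mm wide. At its front end a raised rib (x = -6 to 0 mm in the module frame, 46 mm wide, 5 mm high) gives the fingertips something to push forward against.
- spare_a: A module of the same kind lying on the bench beside the nest; leave alone. Origin: centre of its underside.
- spare_b: Another module of the same kind, further off on the bench; leave alone.
- screwdriver: Screwdriver with a red handle, 170 mm, lying beside the nest; leave alone.
- tape: Roll of yellow tape lying flat, 90 mm across, 24 mm high; leave alone.
- meter: Yellow and black multimeter lying on its back, 145 x 75 x 44 mm; leave alone.
- carton: Small closed cardboard carton, 110 x 90 x 70 mm; leave alone.
- red_bin: Small open red plastic bin, 105 x 75 x 50 mm; leave alone.
Mind the look-alikes: they are no part of the job. Leave any orange look-alike of the module alone.

How it is judged:
At the end, for the whole second after the job is handed in: The module lies level in the nest with its nose within 3.5 mm of the end stop and under the lifted leaf spring (leaf above 0.08 rad and pressing on it with more than 4 N), which holds the bed at least 5 mm down; the module is at rest and let go (x of module in the frame of nest above 0.0295 m and z of module in the frame of nest below 0.0215 m and value of joint bed above 0.005 m and value of joint leaf above 0.08 rad and contact force between leaf and module above 4 N and angle between the x axis of module and the x axis of nest, either way round below 0.08 rad and angle between module's own z axis and vertical below 0.06 rad and linear speed of module below 0.01 m/s); the robot touches nothing.
It fails at once if the module is lifted (its underside more than 8 mm above the raised bed) (z of module in the frame of nest above 0.034 m).
It fails at once if the module is tipped by more than 0.2 rad (angle between module's own z axis and vertical above 0.2 rad).
It fails at once if the leaf spring is pushed or lifted with the hand (more than 2 N) (contact force between any of the fingers, the arm and leaf above 2 N).
It fails at once if another thing on the bench is moved by more than 15 mm (distance of any of spare_a, spare_b, screwdriver, tape, meter, carton, red_bin from where it was at the start of the episode above 0.015 m).
It also fails if it takes over 35 s, if anything falls off the work surface, if the arm or the gripper's body presses on something with over 40 N, if the wrist force passes 120 N, or if a joint passes its speed limit or range.

## Working session

There is one attempt and no reset: what is moved stays moved. The work goes in short steps, each a Python script; the robot and the scene stay as the last script left them, time stands still between calls to the robot, and variables do not carry over. Pictures are saved under pics/ and viewed, about 8 in all and at most 12, crops included, and the job is handed in when it is done.

```bash
mkdir -p pics; ls
python3 - <<'E'
from plant import robot
import cv2,numpy as np
for n in("top","scene"):
    f=robot.grab_frame(n); np.savez(f"{n}0.npz",**f)
    cv2.imwrite(f"pics/{n}0.png",cv2.resize(f["image"][:,:,::-1],(800,600),interpolation=cv2.INTER_CUBIC))
    print(n,f["fx"],f["cx"],f["cy"],f["R"],f["t"],-f["R"].T@f["t"])
s=robot.sense();print(s,robot.nose_length)
E
```

```text
pics
top 451.17588190022605 259.31032766363 195.7704935575528 [[-0.02110669 -0.99976096  0.00570369]
 [-0.98632699  0.01988976 -0.16359544]
 [ 0.16344288 -0.00907867 -0.98651102]] [-0.02250405  0.57884258  1.43363799] [ 0.33613514 -0.02099619  1.50912404]
scene 486.6053764688242 263.37906652309874 193.82510329169597 [[-0.04172627  0.9991255   0.00267405]
 [ 0.85521586  0.03709974 -0.5169424 ]
 [-0.51658954 -0.01928318 -0.85601601]] [ 0.02065496 -0.46234977  1.84395025] [1.34883612 0.03207339 1.3393875 ]
{'t': 0.1, 'joint_pos': array([ 1.20510772,  0.46937233, -0.04859528,  1.53357933,  0.02408365,
        1.14098566, -0.0822992 ]), 'joint_velocities': array([-0.00062179, -0.0013537 , -0.000555  , -0.00266628, -0.00012309,
       -0.00040575, -0.00086425]), 'effort': array([ 5.94037374e-04, -5.11517215e+01, -4.67817276e-02, -2.38391751e+01,
        1.08688523e-02,  4.37911527e-03,  9.45044746e-06]), 'tcp_pos': array([ 0.22291053, -0.63659661,  0.24135649]), 'tcp_rot': array([ 3.14154685e+00,  1.75929916e-03, -1.23398438e+00]), 'wrist_force': array([0.19085389, 0.4166846 , 0.3875681 ]), 'torque': array([0.02372863, 0.00678538, 0.04780971]), 'opening': 1.0045456622884423} 0.011
```

View pics/top0.png

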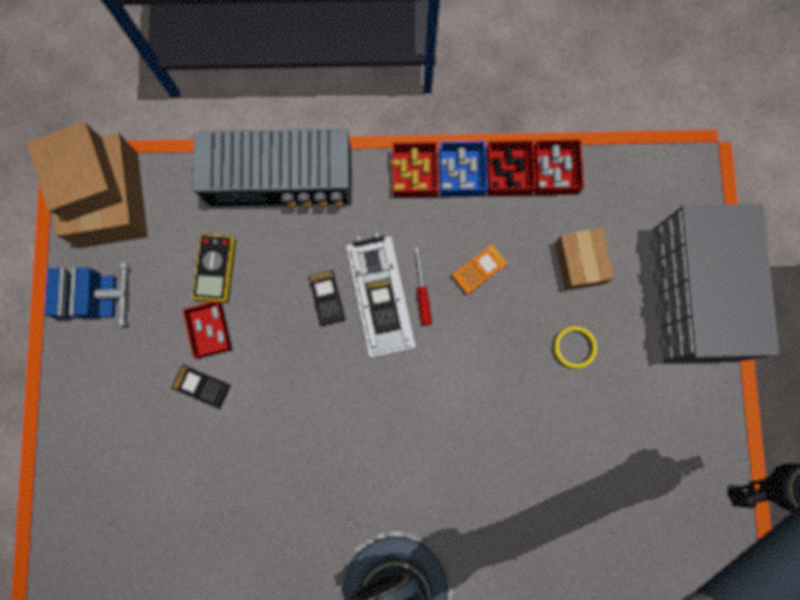

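View pics/scene0.png

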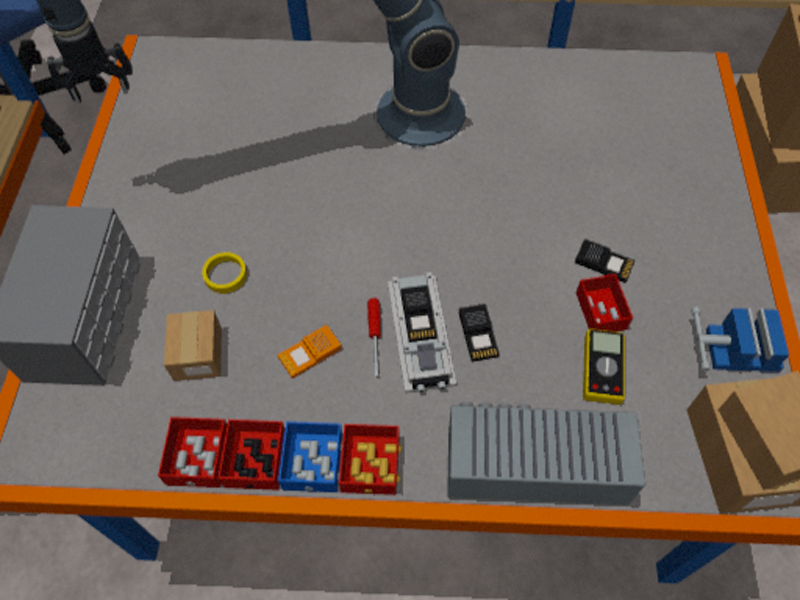

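The top view shows these candidates for the module, with pixels on the 800x600 image:
- The nest module at (382,303), which is the one inside the aluminium nest.
- spare_a at (326,297).
- spare_b at (201,386).
- The orange look-alike at (480,268).

The bridge end of the nest is the far end, near (370,250). I choose the nest module and will check it in a close crop.

```bash
cat > h.py <<'E'
import numpy as np,cv2
def cloud(f):
    """world points (H,W,3) from the range image"""
    z=f["range_z"]; v,u=np.mgrid[:z.shape[0],:z.shape[1]]
    c=np.stack([(u-f["cx"])/f["fx"]*z,(v-f["cy"])/f["fy"]*z,z],-1)
    return (c-f["t"])@f["R"]
def ray(f,u,v,h):
    """world points of pixels on the plane z=h"""
    u,v=np.atleast_1d(u),np.atleast_1d(v)
    d=np.stack([(u-f["cx"])/f["fx"],(v-f["cy"])/f["fy"],np.ones(len(u))],-1)@f["R"]
    o=-f["R"].T@f["t"]
    return o+d*((h-o[2])/d[:,2])[:,None]
E
python3 - <<'E'
from h import *
f=dict(np.load("top0.npz")); P=cloud(f); im=f["image"]
hsv=cv2.cvtColor(im,cv2.COLOR_RGB2HSV)
m=((hsv[...,2]>165)&(hsv[...,1]<50)).astype(np.uint8)
n,l,st,c=cv2.connectedComponentsWithStats(m)
for i in range(1,n):
    if st[i,4]>60: print(st[i],c[i])
roi=np.zeros_like(m);roi[145:235,215:270]=1
v,u=np.nonzero(m*roi); 
X=ray(f,u,v,0.034)[:,:2].astype(np.float32)
print(cv2.minAreaRect(X))
Q=P[(m*roi)>0]; print(np.percentile(Q[:,2],[5,25,50,75,95]))
cr=im[140:240,190:300]; cv2.imwrite("pics/crop0.png",cv2.resize(cr[:,:,::-1],None,fx=6,fy=6,interpolation=cv2.INTER_CUBIC))
E
```

```text
[ 222  152   44   76 1112] [244.44964029 191.93435252]
[127 178  14  10  83] [134.06024096 182.43373494]
[203 180  10   9  61] [207.14754098 183.85245902]
[239 185  10   8  65] [243.24615385 188.67692308]
[118 239   9  11  64] [121.75     244.328125]
((0.6045387983322144, 0.018382124602794647), (0.24343208968639374, 0.09767758846282959), 10.886761665344238)
[0.00735356 0.01357926 0.02621634 0.03292526 0.03896474]
```

View pics/crop0.png

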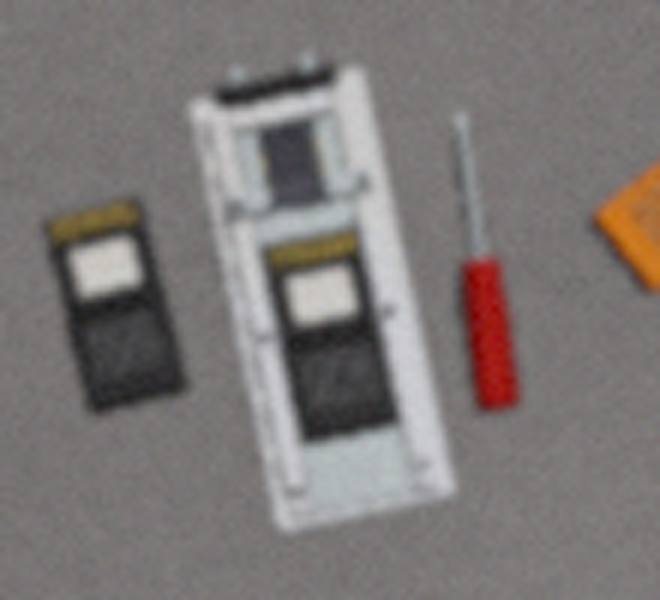

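The crop confirms it. The black module lies in the nest channel with its nose toward the bridge, and its brass contacts are at crop (315,248). The bridge is at about (295,205) and the leaf at (292,160). Nest yaw is about 10.9°. I'll move above it and take a wrist view.

Run:
```python
from plant import robot
from h import *
yaw=np.deg2rad(10.9)
print(robot.inverse_kinematics([0.57,0.012,0.27],[np.pi,0,yaw-np.pi/2]))
robot.goto([0.57,0.012,0.27],[np.pi,0,yaw-np.pi/2])
robot.grip(0.0,strength=40); robot.sleep(0.2)
s=robot.sense();print(s["t"],s["tcp_pos"],s["tcp_rot"],s["wrist_force"],s["opening"],s["joint_pos"])
f=robot.grab_frame("wrist");np.savez("w1.npz",**f)
g=robot.grab_frame("top");np.savez("t1.npz",**g)
print(f["fx"],-f["R"].T@f["t"],f["R"][2])
cv2.imwrite("pics/w1.png",cv2.resize(f["image"][:,:,::-1],(768,576)))
```

```text
[ 0.36719635  0.33120765 -0.58697051  1.72813192  0.19932731  1.142212
 -1.65860292]
3.675 [0.56999067 0.01198811 0.27000312] [ 3.14157291e+00 -2.36358437e-05 -1.38058015e+00] [ 0.40907181 -0.02442599 -0.59260966] -0.0013357222234541544 [ 0.36717019  0.33118732 -0.58692241  1.7281411   0.19932494  1.14223158
 -1.65860898]
332.8907908299405 [0.64053082 0.02492883 0.40018143] [-0.27700885 -0.05379489 -0.95936031]
```

View pics/w1.png

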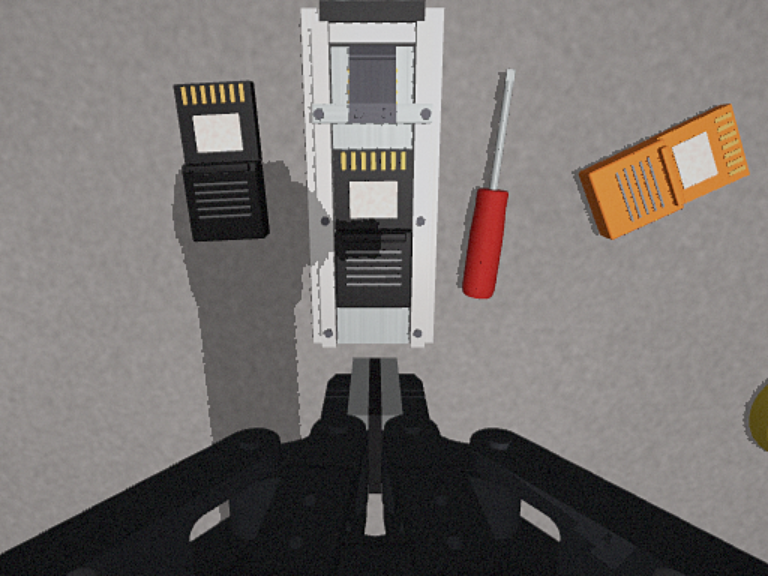

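The wrist view at 768x576 shows these features:
- **Module:** rear edge at y≈306, from x 338 to 410. The rib is at y≈229–236, the label is centred at (373,199), and the nose front is at y≈150.
- **Nest:** the bridge near edge is at y≈122. The guide screws sit symmetrically at (325,221)/(420,221) and (328,333)/(417,333).

Next I'll turn these into positions.

Run:
```python
from h import *
f=dict(np.load("w1.npz"))
r=lambda u,v,h: ray(f,(u+.5)/1.5-.5,(v+.5)/1.5-.5,h)[0]
a=(r(325,221,.034)+r(420,221,.034))/2; b=(r(328,333,.034)+r(417,333,.034))/2; c=(r(319,113,.044)+r(425,113,.044))/2
print("axis pts",a,b,c)
d=(c-b)[:2]; yaw=np.arctan2(d[1],d[0]); d2=(a-b)[:2]; print("yaw",yaw,np.arctan2(d2[1],d2[0]))
ex=np.array([np.cos(yaw),np.sin(yaw)]); ey=np.array([-ex[1],ex[0]])
# screws on the bridge sit at nest x=44
org=c[:2]-.044*ex
br=r(372,122,.044)[:2]
loc=lambda p:np.round([(p[:2]-org)@ex*1e3,(p[:2]-org)@ey*1e3],1)
print("org",org,"bridge near edge",loc(br))
for n,p in dict(a=a,b=b,rearL=r(338,306,.048),rearR=r(410,305,.048),ribfront=r(373,229,.053),ribrearish=r(373,237,.053),nose=r(373,150,.038),label=r(373,199,.038),basefar=r(372,343,.034)).items(): print(n,loc(p))
P=cloud(f); 
for n,(u,v) in dict(rest=(360,290),label=(373,205),rib=(395,232),guide=(424,280),spare_top=(222,225)).items(): print(n,P[int(v/1.5),int(u/1.5)])
```

```text
axis pts [0.5890143  0.01639803 0.034     ] [ 5.02973490e-01 -1.00575574e-04  3.40000000e-02] [0.66160715 0.03062314 0.044     ]
yaw 0.19130859039220938 0.18945353215650113
org [0.61840987 0.02225682] bridge near edge [38.3  0. ]
a [-30.   -0.2]
b [-117.6   -0. ]
rearL [-90.9  25.4]
rearR [-90.1 -27.9]
ribfront [-32.8  -0.6]
ribrearish [-38.5  -0.6]
nose [20.1 -0.6]
label [-13.7  -0.6]
basefar [-126.     0.4]
rest [0.53945019 0.01602636 0.04685647]
label [0.6012632  0.01891954 0.03716971]
rib [ 5.86722595e-01 -1.88638996e-04  4.72507106e-02]
guide [ 0.55275642 -0.02980848  0.03316898]
spare_top [0.56236991 0.12771336 0.02105616]
```

The features agree to a few mm. The module origin is at nest x≈-34, y≈-0.6, so the nose is about 18 mm short of the bar and the slide is about 67 mm. I'll press with shut fingers about 6 mm behind the rib.

```bash
cat >> h.py <<'E'
yaw=.1905; org=np.array([0.61841,0.02226])
ex=np.array([np.cos(yaw),np.sin(yaw)]); ey=np.array([-ex[1],ex[0]])
rot=[np.pi,0,yaw-np.pi/2]
W=lambda x,y,z:[*(org+x*ex+y*ey),z]
def rep(robot,tag=""):
    s=robot.sense(); p=s["tcp_pos"]; F=s["wrist_force"]; d=p[:2]-org
    print(tag,"t%.2f"%s["t"],"nest mm",np.round([d@ex*1e3,d@ey*1e3,p[2]*1e3],1),"F along/lat/z",np.round([F[:2]@ex,F[:2]@ey,F[2]],1))
    return F[2],F[:2]@ex,p[2]
E
python3 - <<'E'
from plant import robot
from h import *
robot.goto(W(-.057,-.0005,.085),rot)
F0=rep(robot,"above")[0]
print(robot.move_straight(W(-.057,-.0005,.050),vel=.03,contact_N=4))
rep(robot,"touch"); z=robot.sense()["tcp_pos"][2]
for k in range(14):
    z-=.001
    robot.move_straight(W(-.057,-.0005,z),vel=.01)
    F=rep(robot,k)[0]
    if F-F0>24: break
f=robot.grab_frame("wrist");np.savez("w2.npz",**f)
cv2.imwrite("pics/w2.png",cv2.resize(f["image"][:,:,::-1],(768,576)))
E
```

```text
above t4.54 nest mm [-55.6  -0.4  86.1] F along/lat/z [ 0.8 -0.8  0.4]
True
touch t5.42 nest mm [-57.3  -0.5  56.7] F along/lat/z [-0.8  0.2  6.7]
0 t5.68 nest mm [-56.8  -0.5  56.2] F along/lat/z [-1.6 -0.1  6.3]
1 t5.93 nest mm [-56.8  -0.5  55.3] F along/lat/z [-1.9  0.8  6.5]
2 t6.18 nest mm [-56.7  -0.5  54.4] F along/lat/z [-1.9 -0.5  7.5]
3 t6.43 nest mm [-56.6  -0.5  53.6] F along/lat/z [-1.5 -0.1  7.5]
4 t6.68 nest mm [-56.5  -0.5  53. ] F along/lat/z [-2.4  0.7 10.7]
5 t6.93 nest mm [-56.1  -0.4  52.9] F along/lat/z [-4.8 -0.  17. ]
6 t7.18 nest mm [-55.6  -0.4  52.9] F along/lat/z [-5.1  0.6 22.4]
7 t7.43 nest mm [-55.1  -0.4  52.8] F along/lat/z [-6.2 -0.4 27.7]
```

View pics/w2.png

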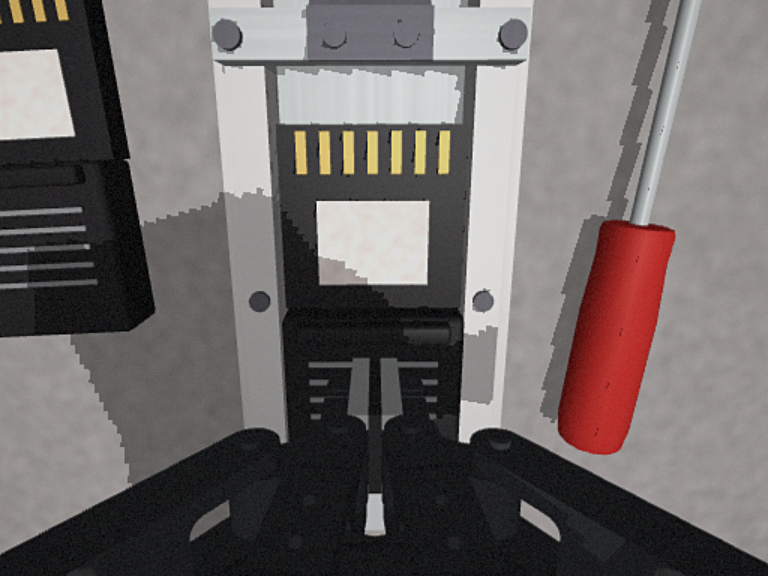

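The bed has bottomed: TCP z holds at 52.8 mm, so the tips are at 42 mm as predicted, at 27 N. The fingertips (375,360) are on the rest behind the rib (375,325), and the module is level and square. I'll slide now, keeping the downforce at about 25–35 N.

Run:
```python
from plant import robot
from h import *
z=.0485
for x in np.arange(-.047,.0145,.010):
    robot.move_straight(W(x,-.0005,z),vel=.03)
    Fz,Fx,_=rep(robot,"cmd %.0f z%.1f"%(x*1e3,z*1e3))
    z+=np.clip((Fz-30)/5500,-.0015,.0015)
    if Fz<14 or Fx<-45: print("halt");break
f=robot.grab_frame("wrist");np.savez("w3.npz",**f)
cv2.imwrite("pics/w3.png",cv2.resize(f["image"][:,:,::-1],(768,576)))
print(z)
```

```text
cmd -47 z48.5 t7.97 nest mm [-44.1  -0.4  52.8] F along/lat/z [-5.4 -0.  26.5]
cmd -37 z47.9 t8.45 nest mm [-33.8  -0.4  52.9] F along/lat/z [-4.9  0.  30.1]
cmd -27 z47.9 t8.93 nest mm [-23.8  -0.4  52.9] F along/lat/z [-4.8 -1.  28.6]
cmd -17 z47.6 t9.42 nest mm [-13.6  -0.3  52.9] F along/lat/z [-6.   0.2 29. ]
cmd -7 z47.5 t9.90 nest mm [-8.2 -0.4 52.8] F along/lat/z [-16.    0.5  39.9]
cmd 3 z49.0 t10.38 nest mm [ 1.3 -0.5 52.9] F along/lat/z [-13.7  -0.7  30.8]
cmd 13 z49.1 t10.87 nest mm [12.2 -0.5 52.9] F along/lat/z [-10.4   0.1  27.2]
0.04859779890727214
```

View pics/w3.png

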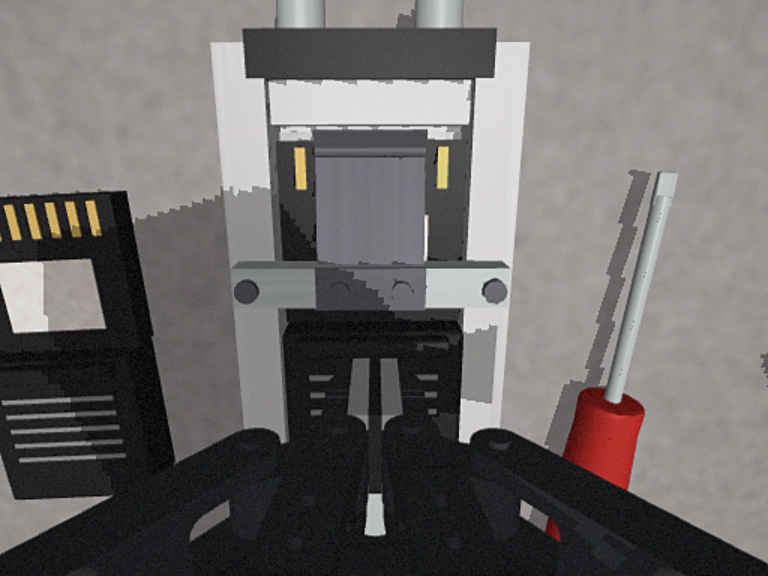

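The nose is under the bridge and leaf, with its front edge at y≈140 and the stop edge at y≈126. That leaves about 4 mm. I'll push on until the stop is felt.

Run:
```python
from plant import robot
from h import *
z=.0486
for x in np.arange(.015,.0301,.002):
    robot.move_straight(W(x,-.0005,z),vel=.02)
    Fz,Fx,_=rep(robot,"cmd %.0f z%.1f"%(x*1e3,z*1e3))
    z+=np.clip((Fz-28)/5500,-.001,.001)
    if Fz<14 or Fx<-28: print("halt");break
print(z)
f=robot.grab_frame("wrist");np.savez("w4.npz",**f)
cv2.imwrite("pics/w4.png",cv2.resize(f["image"][:,:,::-1],(768,576)))
```

```text
cmd 15 z48.6 t11.17 nest mm [14.4 -0.5 52.9] F along/lat/z [-11.8  -0.3  29.3]
cmd 17 z48.8 t11.42 nest mm [16.3 -0.4 52.9] F along/lat/z [-11.2   0.1  28.1]
cmd 19 z48.9 t11.67 nest mm [16.6 -0.4 52.8] F along/lat/z [-15.6  -0.   31.4]
cmd 21 z49.5 t11.93 nest mm [16.7 -0.4 52.9] F along/lat/z [-18.9   0.6  31.5]
cmd 23 z50.1 t12.18 nest mm [16.8 -0.4 52.9] F along/lat/z [-21.4  -0.4  32.7]
cmd 25 z51.0 t12.44 nest mm [16.9 -0.4 52.9] F along/lat/z [-24.8   0.9  32.1]
cmd 27 z51.7 t12.70 nest mm [17.  -0.4 52.9] F along/lat/z [-26.6   0.7  32.5]
cmd 29 z52.5 t12.96 nest mm [17.1 -0.3 52.9] F along/lat/z [-29.9   1.   30.5]
halt
0.05296752346925428
```

View pics/w4.png

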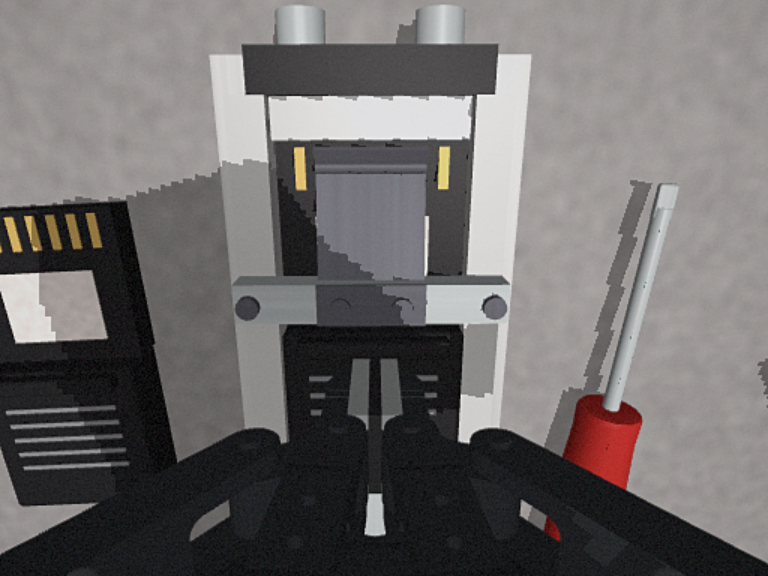

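The module is home. The gap is gone, with nose and stop meeting at y≈141, and TCP x stalled at 16.7–17 mm while the force rose. I'll release the forward push first, then lift straight off.

Run:
```python
from plant import robot
from h import *
robot.move_straight(W(.018,-.0003,.0510),vel=.02); rep(robot,"unload")
robot.move_straight(W(.0165,-.0003,.0535),vel=.01); rep(robot,"ease")
robot.move_straight(W(.0165,-.0003,.060),vel=.03); rep(robot,"off")
robot.move_straight(W(.0165,-.0003,.12),vel=.1)
robot.move_straight(W(-.03,0,.20),vel=.15); robot.sleep(.3); rep(robot,"clear")
f=robot.grab_frame("wrist");np.savez("w5.npz",**f)
cv2.imwrite("pics/w5.png",cv2.resize(f["image"][:,:,::-1],(768,576)))
P=cloud(f); L=np.stack([(P[...,:2]-org)@ex,(P[...,:2]-org)@ey,P[...,2]],-1)*1e3
for n,x,y in(("rest",3,18),("nose",75,22),("guide",10,-35),("stop",96,0),("leaf",60,0)):
    m=(abs(L[...,0]-x)<4)&(abs(L[...,1]-y)<3); print(n,m.sum(),np.round(np.median(L[m][:,2]) if m.any() else -1,1))
```

```text
unload t13.72 nest mm [16.7 -0.3 53. ] F along/lat/z [-7.4 -0.2 16.8]
ease t14.16 nest mm [16.4 -0.3 53.1] F along/lat/z [-2.   0.   2.1]
off t14.53 nest mm [16.7 -0.3 60.3] F along/lat/z [ 0.7 -0.1  1.2]
clear t16.34 nest mm [-3.000e+01  1.000e-01  1.992e+02] F along/lat/z [-0.1 -0.9 -0.6]
rest 64 40.5
nose 83 30.4
guide 62 32.4
stop 76 28.4
leaf 75 35.7
```

View pics/w5.png

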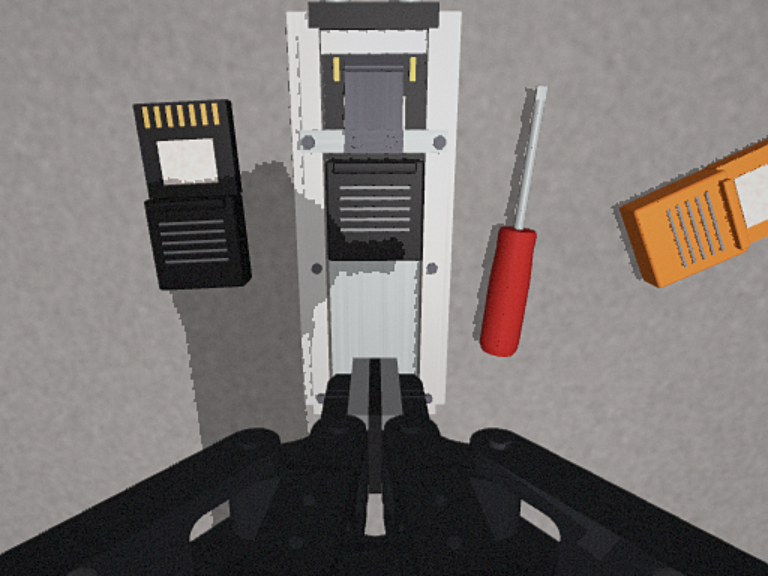

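The module stays home: its nose meets the stop at y≈54 under the leaf, and nothing beside the nest has moved. The depth readings have a -1.6 mm bias, judged on the guides. Corrected, they give the rest at 42.1 mm and the nose at 32.0 mm, so the bed is fully down and the module level.

```bash
python3 -c "
from plant import robot
print(robot.close_job(), robot.sense()['t'])"
```

```text
the job is handed in; nothing more can be done
the job is handed in; nothing more can be done
```

I seated the module and handed the job in at about 16.4 s on the robot's clock, against the 35 s limit; no verdict was reported. With the gripper shut, I pressed on the finger rest until the bed bottomed. I then slid the module about 70 mm at 26–40 N downforce until it met the end stop, eased off and lifted clear.

**Last checks**
- **Home:** the tool stalled at nest x = 16.7–17.1 mm as the forward push rose to 30 N; I had predicted 16 mm. The last picture shows no gap between the nose and the stop.
- **Held down:** after release, depth readings put the finger rest at 42.1 mm and the nose at 32.0 mm. That matches the bed fully down and the module level. These figures correct for a 1.6 mm low reading, judged on the guide tops.
- **Clear of the robot:** the wrist force was about 0, with the tool well above the nest.
- **Other things on the bench:** the nearby spare and the screwdriver looked undisturbed. I did not re-measure the other items, but the arm went nowhere near them.

**Not checked or off**
- I inferred the leaf's angle and force from the module staying down; I did not measure them.
- One early reading, the rear end of the guides, came out about 4 mm off. The bridge edge, the module and the stop contact all agreed, so I did not act on it.

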